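# Snap the driver board onto its standoffs

### The arm

A 6-joint arm with a two-finger parallel gripper is mounted at the origin on the work surface. World frame = base frame: x ahead of the robot, y to its left, z up, the work surface at z = 0. Lengths are in m, angles in rad, forces in N, time in s.
With the tool pointing down it reaches from about 0.225 to 0.875 m from the base axis. Payload 3.4 kg.
Tool frame: the origin (TCP) lies between the finger pads; the fingertips stand 19 mm ahead of it and the grasp point (between the pads) is the TCP (manip.tip_reach is the distance from the TCP to the fingertips, in m); z points along the fingers, x is the direction in which the jaws open and shut, and the axes are right-handed (so a half turn about z gives the same grasp; the last joint's range is limited). The gripper opens to 85 mm and grips with 20 to 120 N. Pads are 22 mm wide; open, the fingers measure 114 mm over their backs; the gripper's body (76 mm by 85 mm) begins 54 mm behind the grasp point. The pads swing forward as they close: fully open they stand 13 mm farther back than shut.
Start: joints at [-1.418, 0.276, 1.505, -0, 1.361, -0.121], TCP at [0.155, -0.554, 0.25] pointing down, gripper open.
Joint ranges: [-2.89, 2.89], [-0.75, 2.08], [0.22, 2.7], [-1.18, 4.32], [0.11, 2.71], [-2.7, 2.7]. Speed limits (rad/s): [2.57, 2.57, 3.14, 3.14, 3.14, 3.14].

### API

Orientations are given as a unit quaternion [w, x, y, z].
In Python, from rig import manip gives the robot as it stands.
- The arm moves only by the tool send_rows, never from a script. Its arguments are lists of equal length, an entry for each row: "delta_pos": the shift along the tool's x, y, z normalised to -1 to 1, where 1 is 40 cm, a list of three; "angular": the turn, a rotation vector about the tool's x, y, z normalised to -1 to 1, where 1 is 0.08 rad, a list of three. A call has 1 to 5 rows; each row shifts and turns the commanded pose from where the row before left it, along the tool's axes as they then stand; what a row does not reach is not made up. A row lasts 1/12 s, in which the tool goes at most 41.7 mm and 7.16 degrees, less where a joint would pass 70% of its speed; a pose out of reach is approached as far as the arm can. A call with a number of a shift or a turn outside -1 to 1 is refused whole. A call with a gripper value outside its range is refused whole. "hand" is the finger opening in mm, from 0 to 85.4, set as the call begins (left out, the last holds). The fingers move at their own pace and stop on an object; "squeeze" is the grip in N (left out, the last holds). Time passes only in rows, so rows that do not move let the fingers close. It gives the time, the measured TCP pose, the force and the opening at its end, in the units of the state.
- manip.get_state(): the state, without advancing time (a new reading comes with each control period).
- manip.get_image(name): name is "scene" or "top" or "wrist"; returns the picture (480x640x3 uint8, blue, green, red); there is no depth.
- manip.calibration(name): a dict with "fx", "fy", "cx", "cy" (pixels), "camera_from_world" (4x4, takes a point from world to camera coordinates). Camera axes: x right, y up, looking along -z (the intrinsics and any distortion apply to the point x, -y, -z); pixel columns grow to the right and rows downward; lengths in m; the calibration is good to about 2 mm. A picture is of the moment at which its call begins: read the wrist's pose just before it. calibration takes no time and is no camera call; for the wrist camera it gives the pose at the moment of the call.
- manip.sign_off(): hands the job in, once; it reports no verdict.
The state is a dict: "clock": time; "qpos": joint angles; "qd": joint speeds; "effort": joint torques, N m; "position": TCP position; "ee_rot": TCP orientation; "contact_force": force on the tool from outside, world axes, zero at the start; "moment": the same for the moment, N m; "width": finger opening in m.
Only numpy, scipy, OpenCV 4.12 (cv2) and the standard library are available. Lean on these libraries where they do the work, as an engineer would, in place of code of your own. Each camera call takes 0.05 s, during which the arm holds its last target.

### The job

Take the driver board by its heat sink from the antistatic mat, lay it over the four snap standoffs in the open case with its terminal blocks at the notch of the front panel, and, still holding it so that it stays level, press it down gently and evenly until every standoff has clicked through and the board sits flush on all four shoulders. Then let go, and leave everything else on the table where it is.

Things in the scene. Friction and masses are not known exactly. Their poses are not given: they have to be found in the camera images.
- board_center (a point): Driver board: green circuit board 124 x 88 x 1.6 mm (long side along x), 0.2 kg, lying on the black mat. Handle it by the finned aluminium heat sink in its middle: 56 (x) x 40 (y) x 32 mm tall, long sides flat, 25 mm clear beside them. Black terminal blocks on its front (-x) edge. Point: middle of the heat sink, 16 mm above the board's top face, 17.6 mm above its underside. y left, z up.
- case: Open dark grey metal case, 156 x 118 mm, walls 25 mm tall, 35 mm front panel with a wide notch for the terminal blocks. Origin: centre of its underside; x from front panel to back, y left, z up. It stands on soft feet on a bolted base plate and sinks straight down about 1 mm per 4 N, so pressed it is lower than measured at rest. Over 24 N (6 mm) is too much for feet and board.
- hole_fl (a point): Front left mounting hole of the board, 8 mm wide; this point is its centre at the underside of the board. The holes lie at x = -52 (front) and +52 mm (back), y = +34 (left) and -34 mm (right) of the board's centre.
- hole_fr (a point): The same for the front right hole. The board must stay level (within 4 degrees) at all times: it cracks if it is forced down one edge at a time. Pressed loosely at a single point one edge tends to snap first and tip it; held by its heat sink it goes down level.
- hole_bl (a point): The same for the back left hole.
- hole_br (a point): The same for the back right hole.
- seat_fl (a point): Front left snap standoff: white nylon pillar 13 mm wide with a flat shoulder, and on it a pointed arrowhead nose 11 mm tall with two sprung wings that flare to 11 mm. Point: centre of the shoulder, 15 mm above the case's underside; the board's underside must rest here. Spaced like the holes, 104 x 68 mm.
- seat_fr (a point): The same, front right. A hole lowered within 1.5 mm of a nose's axis finds its way and stops on the wings with the board's underside about 5 mm above the shoulder. Pressed further, the wings give way and click out over the board when its underside is about 1 mm above the shoulder.
- seat_bl (a point): The same, back left. The snap force varies: all four together, pressed from the middle of the board, resist with about 13 to 21 N until they give way; the force then drops at once, and rises again when the board bears on the shoulders.
- seat_br (a point): The same, back right.
- dish: Small clear dish with spare standoffs, 36 x 46 x 14 mm, on the mat; origin under its centre. Leave alone.
- hex_key: L-shaped hex key, 60 x 16 x 4 mm, on the mat. Leave alone.
- driver: Screwdriver, 160 mm long, lying on the table between mat and case. Leave alone.
- post: Steel optics post, 25 mm wide, 85 mm tall, standing; origin under its foot. Leave alone.
- lens_tube: Black lens tube, 31 mm wide, 50 mm tall, standing. Leave alone.
- fork: Slotted steel clamping fork, 80 x 33 x 8 mm, lying flat. Leave alone.
- case_cover: Dark grey sheet-metal cover of the case, 118 x 156 x 12 mm, lying with its slots up; not needed yet. Leave alone.
There are look-alikes about, which are no part of the job. Leave any yellow look-alike of the part that bears case alone.

How it is judged:
On the way:
1. the board is laid over the standoffs, all four noses in their holes, not yet pressed home (horizontal distance between hole_fl and seat_fl below 0.0035 m and horizontal distance between hole_fr and seat_fr below 0.0035 m and horizontal distance between hole_bl and seat_bl below 0.0035 m and horizontal distance between hole_br and seat_br below 0.0035 m and z of hole_fl in the frame of seat_fl between 0.002 and 0.015 m and z of hole_fr in the frame of seat_fr between 0.002 and 0.015 m and z of hole_bl in the frame of seat_bl between 0.002 and 0.015 m and z of hole_br in the frame of seat_br between 0.002 and 0.015 m), for 0.1 s.
At the end, for the whole second after the job is handed in: All four holes of the board lie within 2 mm of their own standoffs (so the terminal blocks are at the front panel) and the board's underside is within 0.7 mm of every shoulder, so that all four standoffs have clicked through (horizontal distance between hole_fl and seat_fl below 0.002 m and horizontal distance between hole_fr and seat_fr below 0.002 m and horizontal distance between hole_bl and seat_bl below 0.002 m and horizontal distance between hole_br and seat_br below 0.002 m and z of hole_fl in the frame of seat_fl below 0.0007 m and z of hole_fr in the frame of seat_fr below 0.0007 m and z of hole_bl in the frame of seat_bl below 0.0007 m and z of hole_br in the frame of seat_br below 0.0007 m); the robot touches nothing.
It fails at once if the case pushed down more than 6.8 mm on its feet (pressed with more than 27 N) (distance of case from where it was at the start of the episode above 0.0068 m).
It fails at once if the board tilted more than 4 degrees (pressed unevenly, one edge first) (angle between board_center's own z axis and vertical above 0.07 rad).
It fails at once if one of the things left lying about is shifted more than 25 mm (distance of any of dish, hex_key, driver, post, lens_tube, fork, case_cover from where it was at the start of the episode above 0.025 m).
It also fails if it takes over 56 s, if anything falls off the work surface, if the arm or the gripper's body presses on something with over 40 N, if the wrist force passes 120 N, or if a joint passes its speed limit or range.

## Working session

There is one attempt and no reset: what is moved stays moved. The work goes in short steps, Python scripts to look and compute and a tool call to move; the robot and the scene stay as the last step left them, time stands still between calls to the robot, and variables do not carry over. Pictures are saved under pics/ and viewed, and the job is handed in when it is done.

Besides the shell and the picture viewer there is one more tool, called after "Request:" as name(argument=value, ...) on one line, values as JSON. send_rows: Moves the arm, as the interface text tells. Scaled input: -1 to 1 covers 40 cm each way for a shift and 0.08 rad each way for a turn. Its arguments: {"type":"object","properties":{"delta_pos":{"type":"array","items":{"type":"array","items":{"type":"number"}}},"angular":{"type":"array","items":{"type":"array","items":{"type":"number"}}},"hand":{"type":"number"},"squeeze":{"type":"number"}},"required":["delta_pos","angular"]}

```bash
ls; mkdir -p pics; cat > h.py <<'E'
import numpy as np, cv2
from rig import manip
np.set_printoptions(precision=4,suppress=True)
def proj(c,P):
    P=np.atleast_2d(P); T=np.array(c["camera_from_world"])
    q=P@T[:3,:3].T+T[:3,3]; x,y,z=q[:,0],-q[:,1],-q[:,2]
    return np.c_[c["fx"]*x/z+c["cx"],c["fy"]*y/z+c["cy"]]
def ray(c,uv):
    T=np.array(c["camera_from_world"]); R=T[:3,:3]; o=-R.T@T[:3,3]
    d=np.array([(uv[0]-c["cx"])/c["fx"],-(uv[1]-c["cy"])/c["fy"],-1.0])
    return o,R.T@d
def onz(c,uv,z):
    o,d=ray(c,uv); return o+d*(z-o[2])/d[2]
def tri(obs):
    A=np.zeros((3,3));b=np.zeros(3)
    for c,uv in obs:
        o,d=ray(c,uv); d=d/np.linalg.norm(d); M=np.eye(3)-np.outer(d,d); A+=M;b+=M@o
    return np.linalg.solve(A,b)
E
python3 - <<'E'
from h import *
import json
for n in ["scene","top","wrist"]:
    c=manip.calibration(n); im=manip.get_image(n); cv2.imwrite(f"pics/{n}0.png",im)
    print(n,{k:(np.array(v) if k=="camera_from_world" else v) for k,v in c.items()})
    json.dump({k:np.array(v).tolist() for k,v in c.items()},open(f"pics/{n}0.json","w"))
print(manip.get_state())
E
```

```text
pics
scene {'fx': 475.2489928426866, 'fy': 475.2489928426866, 'cx': 324.0751031384643, 'cy': 241.80373700881512, 'camera_from_world': array([[-0.302 ,  0.9533, -0.0025,  0.2447],
       [-0.7543, -0.2374,  0.6121,  0.3568],
       [ 0.5829,  0.1867,  0.7908, -1.1963],
       [ 0.    ,  0.    ,  0.    ,  1.    ]])}
top {'fx': 622.6786513439614, 'fy': 622.6786513439614, 'cx': 318.13580673399304, 'cy': 242.9106569390371, 'camera_from_world': array([[ 0.0128, -0.9999,  0.0088, -0.0925],
       [ 0.9941,  0.0137,  0.1076, -0.5547],
       [-0.1077,  0.0074,  0.9942, -1.125 ],
       [ 0.    ,  0.    ,  0.    ,  1.    ]])}
wrist {'fx': 403.713376106544, 'fy': 403.713376106544, 'cx': 314.11441907989314, 'cy': 248.56537308966395, 'camera_from_world': array([[ 0.2713, -0.9625, -0.0012, -0.5751],
       [ 0.927 ,  0.2617, -0.2688,  0.0354],
       [ 0.2591,  0.0718,  0.9632, -0.3783],
       [ 0.    ,  0.    ,  0.    ,  1.    ]])}
{'clock': 0.15, 'qpos': array([-1.418 ,  0.2765,  1.5058,  0.    ,  1.3607, -0.121 ]), 'qd': array([-0.0005, -0.0015, -0.0042,  0.0009, -0.    , -0.0009]), 'effort': array([  0.0025, -41.7143, -24.6033,   0.0001,   0.0076,  -0.    ]), 'position': array([ 0.1554, -0.5532,  0.2496]), 'ee_rot': array([-0.0005,  0.797 , -0.604 , -0.0005]), 'contact_force': array([0.506 , 0.0332, 0.3231]), 'moment': array([-0.0185, -0.0116,  0.0106]), 'width': 0.08517900308711318}
```

View pics/scene0.png

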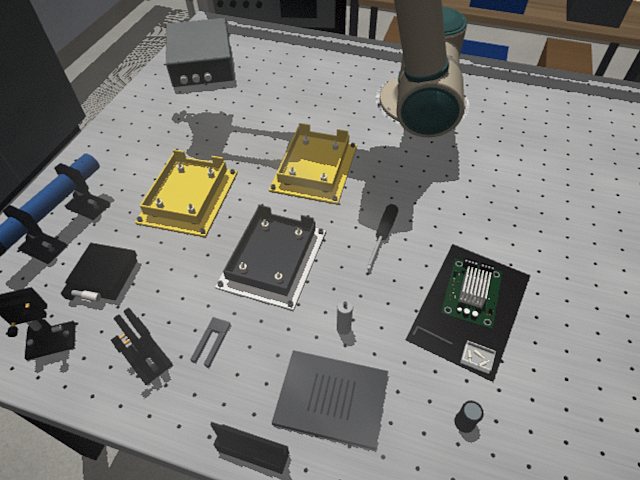

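View pics/top0.png

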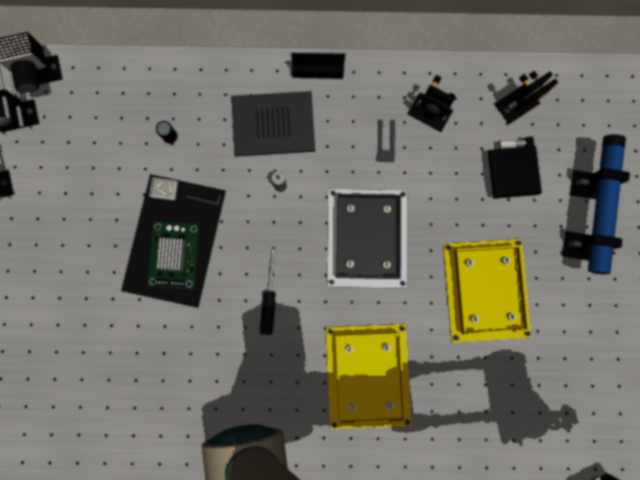

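View pics/wrist0.png

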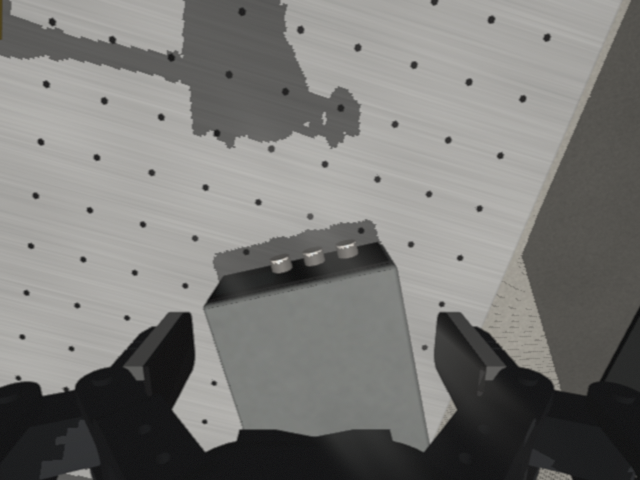

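```bash
python3 - <<'E'
from h import *
a=cv2.imread("pics/top0.png"); s=cv2.imread("pics/scene0.png")
x=cv2.resize(a[205:305,125:225],None,fx=4,fy=4,interpolation=cv2.INTER_CUBIC)
y=cv2.resize(a[180:290,317:417],None,fx=4,fy=4,interpolation=cv2.INTER_CUBIC)[:400]
cv2.imwrite("pics/z1.png",np.hstack([x,y]))
x=cv2.resize(s[240:340,410:530],None,fx=3.3,fy=4,interpolation=cv2.INTER_CUBIC)
y=cv2.resize(s[200:310,210:330],None,fx=3.3,fy=4,interpolation=cv2.INTER_CUBIC)
cv2.imwrite("pics/z2.png",np.hstack([x,y[:400]]))
c=manip.calibration("top")
for uv,z in [((170,254),.03),((367,237),.015),((351,209),.025),((387,209),.025),((350.5,264),.025),((387,265),.025),((280,180),.085),((270,290),.02)]: print(uv,onz(c,uv,z))
E
```

```text
(170, 254) [0.5316 0.1885 0.03  ]
(367, 237) [ 0.57   -0.1771  0.015 ]
(351, 209) [ 0.6213 -0.1459  0.025 ]
(387, 209) [ 0.6223 -0.2135  0.025 ]
(350.5, 264) [ 0.5179 -0.1457  0.025 ]
(387, 265) [ 0.517  -0.2136  0.025 ]
(280, 180) [ 0.662  -0.0151  0.085 ]
(270, 290) [0.4679 0.003  0.02  ]
```

View pics/z1.png

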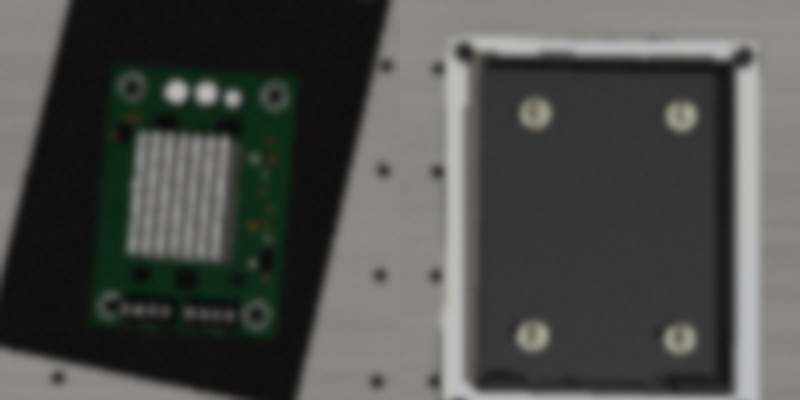

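View pics/z2.png

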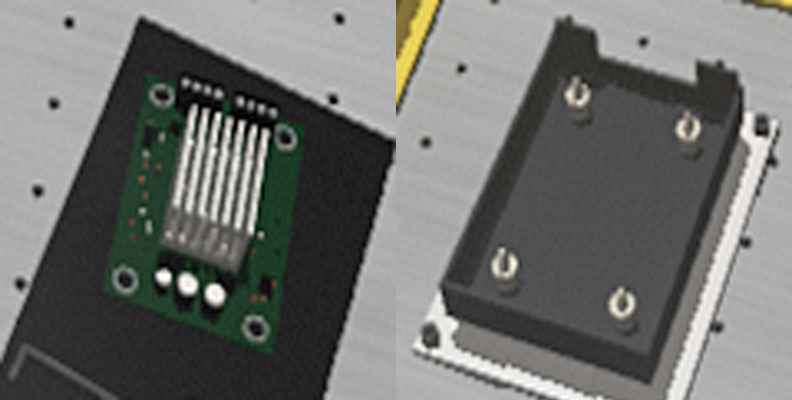

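```bash
cat >> h.py <<'E'
from scipy.spatial.transform import Rotation as Ro
def tool():
    s=manip.get_state(); q=s["ee_rot"]; return np.array(s["position"]),Ro.from_quat([q[1],q[2],q[3],q[0]])
def wcam():
    p,R=tool(); c=manip.calibration("wrist"); T=np.array(c["camera_from_world"]); W=np.linalg.inv(T)
    return R.inv().apply(W[:3,3]-p), R.inv().as_matrix()@W[:3,:3]
E
python3 - <<'E'
from h import *
o,M=wcam(); print(o,M); p,R=tool(); print(p,R.as_matrix())
print(proj(manip.calibration("wrist"),p), "rest z grid")
# plan: world target heading: tool x -> -y (yaw -90)
tx=R.as_matrix()[:,0]; print(np.degrees(np.arctan2(tx[1],tx[0])))
E
```

```text
[ 0.0008 -0.0681 -0.1237] [[ 1.     -0.0009 -0.0007]
 [-0.001  -0.9631 -0.269 ]
 [-0.0005  0.269  -0.9631]]
[ 0.1554 -0.5532  0.2496] [[ 0.2704 -0.9628 -0.0002]
 [-0.9628 -0.2704  0.0014]
 [-0.0014 -0.0002 -1.    ]]
[[311.4999 343.5969]] rest z grid
-74.314048147541
```

Request:
send_rows(delta_pos=[[0, 0, 0], [0, 0, 0], [0, 0, 0], [0, 0, 0]], angular=[[0, 0, 0.856], [0, 0, 0.856], [0, 0, 0.856], [0, 0, 0.856]])

```text
clock: 0.48
position: [0.1555, -0.5534, 0.2499]
ee_rot: [0.0, -0.706, 0.708, 0.0]
contact_force: [-1.2, -0.3, 0.1]
width: 0.0856
```

Request:
send_rows(delta_pos=[[-0.0617, -0.0717, 0], [-0.0617, -0.0717, 0], [-0.0617, -0.0717, 0], [-0.0617, -0.0717, 0], [-0.0617, -0.0717, 0]], angular=[[0, 0, 0], [0, 0, 0], [0, 0, 0], [0, 0, 0], [0, 0, 0]])

```text
clock: 0.9
position: [0.2998, -0.4288, 0.2501]
ee_rot: [0.0, -0.707, 0.707, 0.0]
contact_force: [0.5, -0.5, -0.6]
width: 0.0853
```

Request:
send_rows(delta_pos=[[-0.0617, -0.0717, 0], [-0.0617, -0.0717, 0], [-0.0617, -0.0717, 0], [-0.0617, -0.0717, 0], [-0.0617, -0.0717, 0]], angular=[[0, 0, 0], [0, 0, 0], [0, 0, 0], [0, 0, 0], [0, 0, 0]])

```text
clock: 1.32
position: [0.4433, -0.3053, 0.2502]
ee_rot: [-0.0, -0.707, 0.707, 0.0]
contact_force: [0.2, -0.7, 0.2]
width: 0.0855
```

Request:
send_rows(delta_pos=[[-0.0617, -0.0717, 0], [-0.0617, -0.0717, 0], [-0.0617, -0.0717, 0], [-0.0617, -0.0717, 0], [-0.0617, -0.0717, 0]], angular=[[0, 0, 0], [0, 0, 0], [0, 0, 0], [0, 0, 0], [0, 0, 0]])

```text
clock: 1.73
position: [0.5867, -0.1818, 0.25]
ee_rot: [0.0, 0.707, -0.707, -0.0]
contact_force: [0.2, -0.1, -0.3]
width: 0.0854
```

Request:
send_rows(delta_pos=[[0, 0, 0], [0, 0, 0], [0, 0, 0]], angular=[[0, 0, 0], [0, 0, 0], [0, 0, 0]])

```text
clock: 1.98
position: [0.5852, -0.1835, 0.2497]
ee_rot: [0.001, 0.707, -0.707, -0.001]
contact_force: [-1.0, 0.2, -1.1]
width: 0.0854
```

```bash
cat >> h.py <<'E'
import json
def snap(name,cam="wrist"):
    c=manip.calibration(cam); im=manip.get_image(cam); cv2.imwrite(f"pics/{name}.png",im)
    json.dump({k:np.array(v).tolist() for k,v in c.items()},open(f"pics/{name}.json","w"))
    return c,im
def cal(name): return json.load(open(f"pics/{name}.json"))
E
python3 -c "
from h import *
snap('caseA')"
```

```text
(no output)
```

View pics/caseA.png

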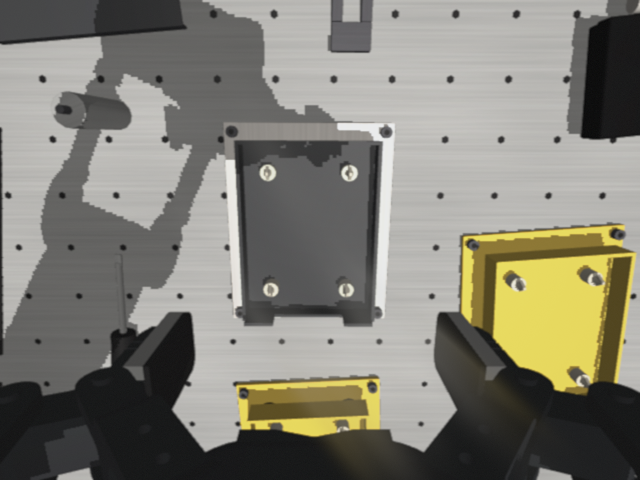

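Request:
send_rows(delta_pos=[[-0.083, 0.025, 0], [-0.083, 0.025, 0], [-0.083, 0.025, 0], [0, 0, 0], [0, 0, 0]], angular=[[0, 0, 0], [0, 0, 0], [0, 0, 0], [0, 0, 0], [0, 0, 0]])

```text
clock: 2.45
position: [0.5544, -0.0838, 0.2509]
ee_rot: [0.0, 0.707, -0.707, 0.0]
contact_force: [-0.3, -1.3, -0.8]
width: 0.0854
```

```bash
python3 -c "
from h import *
c,b=snap('caseB'); a=cv2.imread('pics/caseA.png'); 
f=lambda i,u,v:cv2.resize(i[v:v+150,u:u+130],None,fx=3,fy=3.5,interpolation=cv2.INTER_CUBIC)
P=[[.6213,-.1459,.03],[.6223,-.2135,.03],[.5179,-.1457,.03],[.517,-.2136,.03]]
print(proj(c,P))
"
```

```text
[[388.3387 137.7909]
 [470.5249 136.6452]
 [382.2344 257.9802]
 [458.2061 259.0149]]
```

View pics/caseB.png

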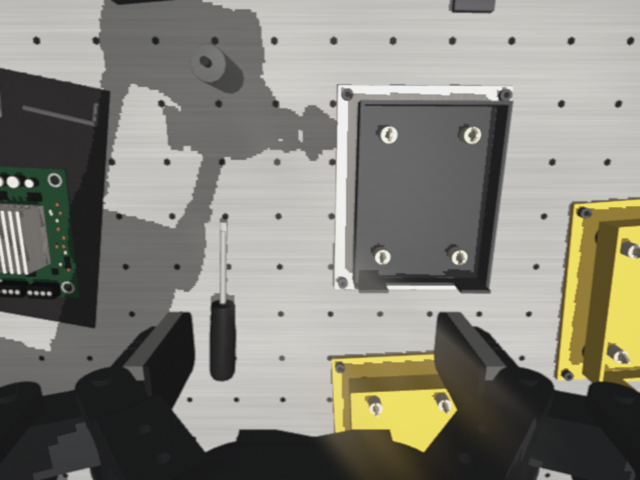

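Standoffs around (389,134), (472,134), (382,256), (459,256). Enlarging both views to read them.

```bash
python3 -c "
from h import *
def grid(n,pts,out):
    im=cv2.imread(f'pics/{n}.png'); t=[]
    for u,v in pts:
        k=cv2.resize(im[v-15:v+15,u-20:u+20],None,fx=10,fy=10,interpolation=cv2.INTER_CUBIC)
        for i in range(0,40,5): cv2.putText(k,str(u-20+i),(i*10,10),0,.35,(0,255,255),1); cv2.line(k,(i*10,0),(i*10,300),(0,120,120),1)
        for i in range(0,30,5): cv2.putText(k,str(v-15+i),(0,i*10+10),0,.35,(0,255,0),1); cv2.line(k,(0,i*10),(400,i*10),(0,120,0),1)
        t.append(k)
    cv2.imwrite(out,np.vstack([np.hstack(t[:2]),np.hstack(t[2:])]))
grid('caseA',[(267,173),(349,172),(271,289),(346,289)],'pics/gA.png')
grid('caseB',[(389,134),(472,134),(382,256),(459,256)],'pics/gB.png')
"
```

```text
(no output)
```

View pics/gA.png

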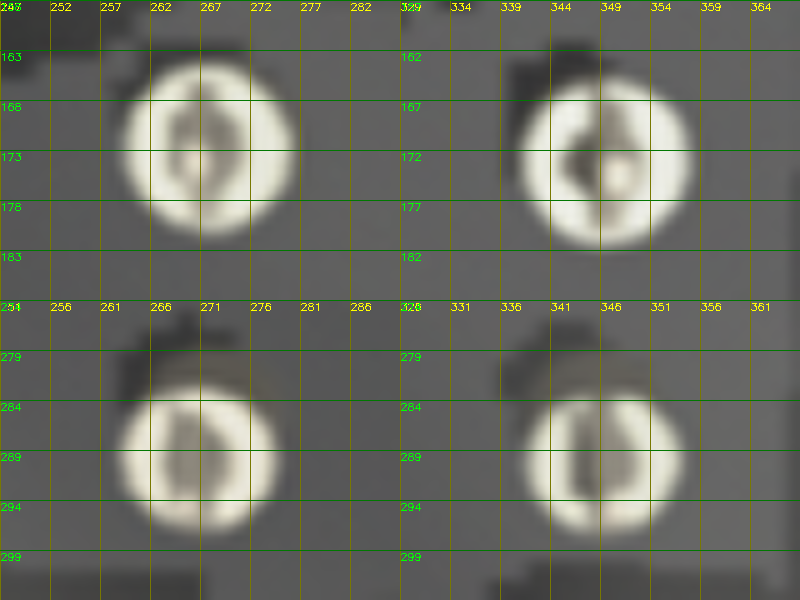

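View pics/gB.png

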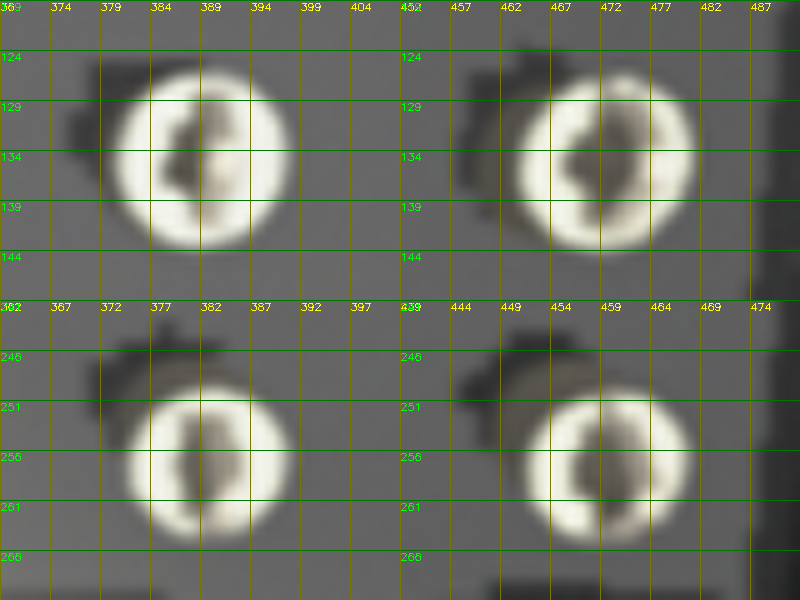

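```bash
cat >> h.py <<'E'
def disc(im,u,v,r=15,th=150):
    g=cv2.cvtColor(im,cv2.COLOR_BGR2GRAY)[v-r:v+r,u-r:u+r]; k=cv2.resize(g,None,fx=8,fy=8,interpolation=cv2.INTER_CUBIC)
    cs,_=cv2.findContours((k>th).astype(np.uint8),cv2.RETR_EXTERNAL,cv2.CHAIN_APPROX_NONE)
    h=cv2.convexHull(np.vstack([c for c in cs if len(c)>20]))
    (x,y),ax,_=cv2.fitEllipse(h); return np.array([(x+.5)/8-.5+u-r,(y+.5)/8-.5+v-r]),np.array(ax)/8
E
python3 -c "
from h import *
A=[(267,173),(349,172),(271,289),(346,289)];B=[(389,134),(472,134),(382,256),(459,256)]
ia=cv2.imread('pics/caseA.png');ib=cv2.imread('pics/caseB.png');ca=cal('caseA');cb=cal('caseB')
ct=cal('top0');it=cv2.imread('pics/top0.png')
Q=[]
for a,b in zip(A,B):
    da,db=disc(ia,*a),disc(ib,*b); p=tri([(ca,da[0]),(cb,db[0])]); Q.append(p); print(da,db,p, proj(ct,p))
Q=np.array(Q); print(Q.mean(0)); 
print(Q[0]-Q[2],Q[1]-Q[3],Q[0]-Q[1],Q[2]-Q[3])
"
```

```text
(array([267.3644, 172.4238]), array([16.3798, 16.6521])) (array([388.7559, 134.5479]), array([16.9615, 17.7981])) [ 0.6238 -0.1456  0.0332] [[351.0727 206.9596]]
(array([349.1775, 172.8145]), array([16.3295, 16.803 ])) (array([472.1697, 134.851 ]), array([16.5325, 18.1384])) [ 0.6236 -0.2135  0.0331] [[387.5201 207.5745]]
(array([270.4311, 289.3704]), array([13.8394, 15.376 ])) (array([382.3309, 256.8694]), array([14.8141, 16.1042])) [ 0.5198 -0.1452  0.033 ] [[350.4776 262.6412]]
(array([345.9241, 289.8003]), array([13.9485, 15.3324])) (array([459.2539, 257.1439]), array([14.4432, 16.3666])) [ 0.5196 -0.2132  0.0331] [[387.2993 263.2441]]
[ 0.5717 -0.1794  0.0331]
[ 0.104  -0.0003  0.0002] [ 0.104  -0.0003  0.    ] [0.0002 0.068  0.    ] [ 0.0002  0.068  -0.0001]
```

Request:
send_rows(delta_pos=[[-0.1, 0, 0], [-0.1, 0, 0], [-0.1, 0, 0], [-0.1, 0, 0], [-0.1, 0, 0]], angular=[[0, 0, 0], [0, 0, 0], [0, 0, 0], [0, 0, 0], [0, 0, 0]])

```text
clock: 2.92
position: [0.5565, 0.1156, 0.2504]
ee_rot: [0.0, -0.706, 0.708, -0.001]
contact_force: [0.6, -0.4, 0.0]
width: 0.0854
```

Request:
send_rows(delta_pos=[[0, 0, 0], [0, 0, 0], [0, 0, 0]], angular=[[0, 0, 0], [0, 0, 0], [0, 0, 0]])

```text
clock: 3.17
position: [0.5563, 0.1145, 0.2501]
ee_rot: [-0.001, -0.707, 0.707, -0.001]
contact_force: [0.4, -0.3, 0.7]
width: 0.0857
```

```bash
python3 -c "
from h import *
snap('brdA')"
```

Request:
send_rows(delta_pos=[[-0.09, 0, 0], [-0.09, 0, 0], [-0.09, 0, 0], [0, 0, 0], [0, 0, 0]], angular=[[0, 0, 0], [0, 0, 0], [0, 0, 0], [0, 0, 0], [0, 0, 0]])

```text
clock: 3.63
position: [0.5564, 0.2235, 0.25]
ee_rot: [0.0, 0.707, -0.707, 0.0]
contact_force: [-0.1, -0.6, -0.5]
width: 0.0854
```

```bash
python3 -c "
from h import *
c,b=snap('brdB'); a=cv2.imread('pics/brdA.png')
cv2.imwrite('pics/brdAB.png',cv2.resize(np.hstack([a,b]),(800,300),interpolation=cv2.INTER_AREA))"
```

```text
(no output)
```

View pics/brdA.png

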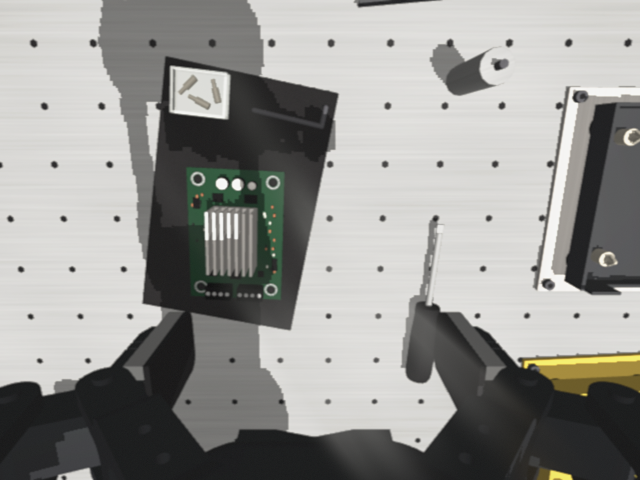

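View pics/brdB.png

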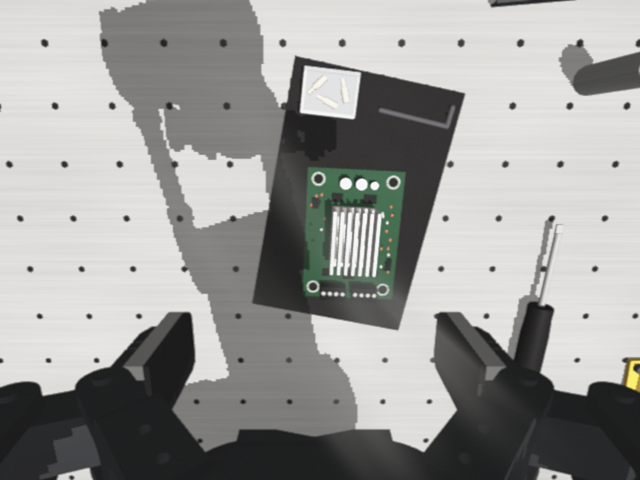

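```bash
cat >> h.py <<'E'
def grid(n,pts,out):
    im=cv2.imread(f'pics/{n}.png'); t=[]
    for u,v in pts:
        k=cv2.resize(im[v-15:v+15,u-20:u+20],None,fx=10,fy=10,interpolation=cv2.INTER_CUBIC)
        k=np.clip(k.astype(float)*1.3,0,255).astype(np.uint8)
        for i in range(0,40,5): cv2.putText(k,str(u-20+i),(i*10+5,10),0,.35,(0,255,255),1); cv2.line(k,(i*10+5,0),(i*10+5,300),(0,120,120),1)
        for i in range(0,30,5): cv2.putText(k,str(v-15+i),(0,i*10+5),0,.35,(0,255,0),1); cv2.line(k,(0,i*10+5),(400,i*10+5),(0,120,0),1)
        t.append(k)
    cv2.imwrite(out,np.vstack([np.hstack(t[:2]),np.hstack(t[2:])]))
E
python3 -c "
from h import *
grid('brdA',[(198,179),(273,183),(201,287),(270,290)],'pics/hA.png')
grid('brdB',[(319,179),(394,182),(313,286),(382,290)],'pics/hB.png')
"
```

```text
(no output)
```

View pics/hA.png

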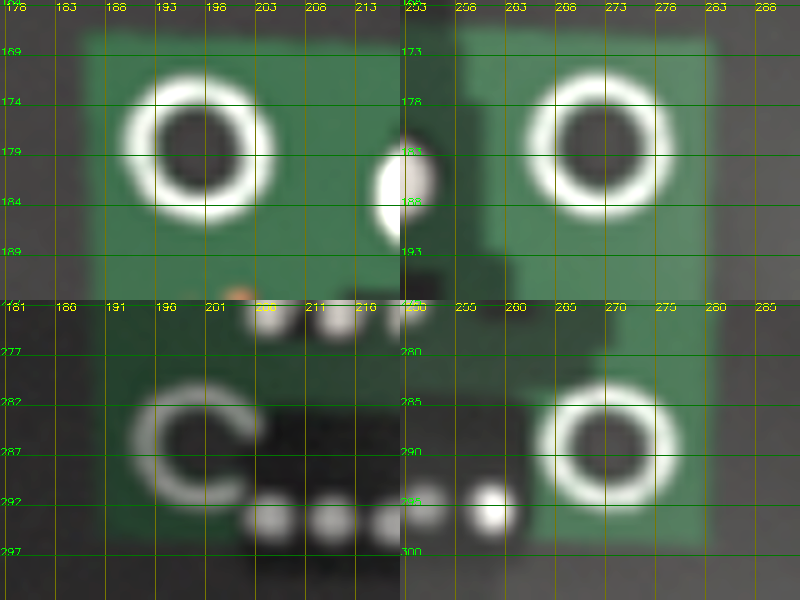

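View pics/hB.png

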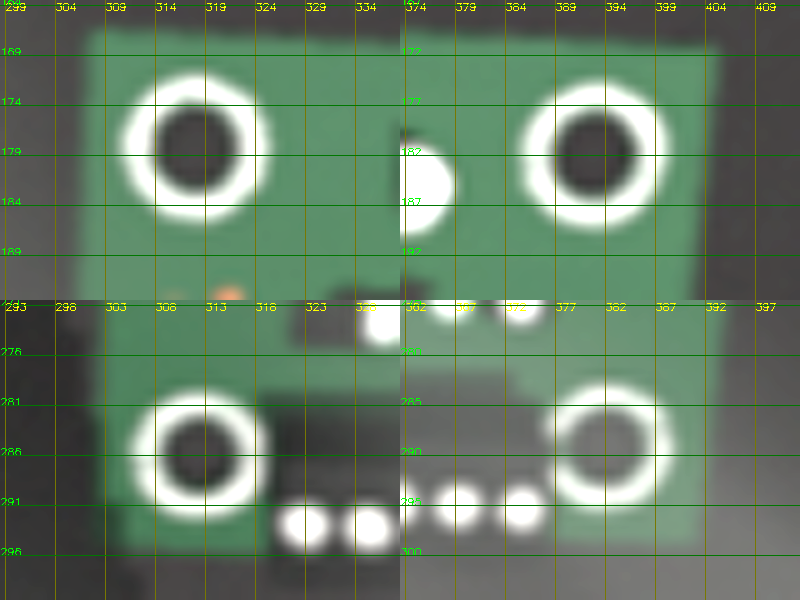

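```bash
python3 -c "
from h import *
A=[(197.4,178.25),(272.6,182.05),(200.4,286.05),(270.35,289.05)]
B=[(318.0,178.25),(393.1,181.8),(312.45,285.9),(382.3,289.25)]
ca,cb=cal('brdA'),cal('brdB')
Q=np.array([tri([(ca,a),(cb,b)]) for a,b in zip(A,B)]); print(Q,Q.mean(0))
# re-fit at fixed mean z
z=Q[:,2].mean()
L=np.array([[.052,.034],[.052,-.034],[-.052,.034],[-.052,-.034]])
for c,X in ((ca,A),(cb,B)):
    W=np.array([onz(c,u,z)[:2] for u in X]); m=W.mean(0); w=W-m
    t=np.arctan2((L[:,0]*w[:,1]-L[:,1]*w[:,0]).sum(),(L*w).sum()); Rm=np.array([[np.cos(t),-np.sin(t)],[np.sin(t),np.cos(t)]])
    print(m,np.degrees(t),(w-L@Rm.T)*1000)
p,R=tool(); print(p,R.as_matrix())
"
```

```text
[[0.5877 0.2188 0.0044]
 [0.5845 0.1507 0.0052]
 [0.4839 0.2238 0.0048]
 [0.4809 0.1558 0.0055]] [0.5343 0.1873 0.005 ]
[0.5342 0.1873] -2.8146894784114855 [[-0.0204 -0.0284]
 [-0.1172  0.0162]
 [-0.0085  0.029 ]
 [ 0.1462 -0.0168]]
[0.5343 0.1873] -2.7584586897427377 [[-0.0558  0.0921]
 [ 0.0859 -0.0862]
 [ 0.0772  0.1202]
 [-0.1074 -0.1261]]
[0.5563 0.2225 0.25  ] [[-0.0013 -1.     -0.0001]
 [-1.      0.0013 -0.0015]
 [ 0.0015  0.0001 -1.    ]]
```

Request:
send_rows(delta_pos=[[0.044, 0.0275, 0.03], [0.044, 0.0275, 0.03], [0, 0, 0.09], [0, 0, 0.09], [0, 0, 0.06]], angular=[[0, 0, 0], [0, 0, 0], [0, 0, 0.593], [0, 0, 0], [0, 0, 0]])

```text
clock: 4.1
position: [0.5326, 0.1855, 0.1281]
ee_rot: [-0.001, -0.689, 0.725, 0.0]
contact_force: [0.0, -0.3, 0.2]
width: 0.0856
```

Request:
send_rows(delta_pos=[[0, 0, 0.05], [0, 0, 0], [0, 0, 0]], angular=[[0, 0, 0], [0, 0, 0], [0, 0, 0]])

```text
clock: 4.35
position: [0.5336, 0.1868, 0.1098]
ee_rot: [-0.001, -0.689, 0.725, 0.0]
contact_force: [0.7, 0.8, 0.4]
width: 0.0854
```

```bash
python3 -c "
from h import *
p,R=tool(); print(p,R.as_matrix()); tx=R.as_matrix()[:,0]; print(np.degrees(np.arctan2(tx[1],tx[0]))+90)
snap('g1')"
```

```text
[0.5336 0.1868 0.1098] [[-0.0501 -0.9987 -0.0022]
 [-0.9987  0.0501 -0.0012]
 [ 0.0013  0.0021 -1.    ]]
-2.871926427417492
```

View pics/g1.png

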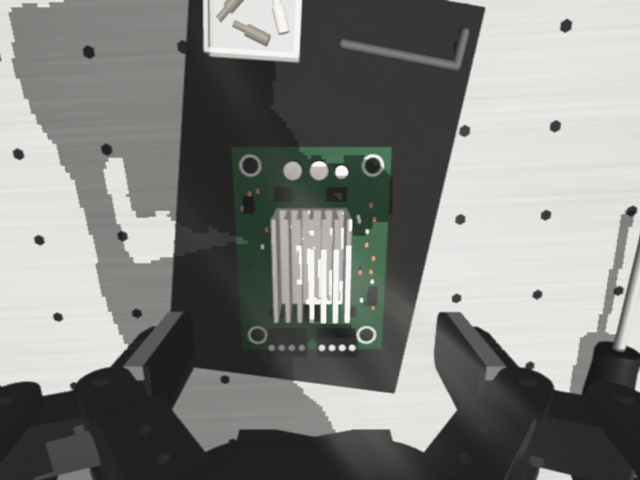

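Request:
send_rows(delta_pos=[[0, 0, 0.06], [0, 0, 0.06], [0, 0, 0.05], [0, 0, 0.03], [0, 0, 0]], angular=[[0, 0, 0], [0, 0, 0], [0, 0, 0], [0, 0, 0], [0, 0, 0]])

```text
clock: 4.82
position: [0.5336, 0.1882, 0.0298]
ee_rot: [-0.001, -0.69, 0.724, 0.0]
contact_force: [-0.5, -0.1, -0.2]
width: 0.0855
```

Request:
send_rows(delta_pos=[[0, 0, 0], [0, 0, 0], [0, 0, 0], [0, 0, 0], [0, 0, 0]], angular=[[0, 0, 0], [0, 0, 0], [0, 0, 0], [0, 0, 0], [0, 0, 0]], hand=46, squeeze=30)

```text
clock: 5.23
position: [0.5344, 0.189, 0.0313]
ee_rot: [0.001, -0.69, 0.724, -0.001]
contact_force: [-0.1, -0.6, 0.8]
width: 0.0455
```

Request:
send_rows(delta_pos=[[0, 0, 0], [0, 0, 0], [0, 0, 0], [0, 0, 0], [0, 0, 0]], angular=[[0, 0, 0], [0, 0, 0], [0, 0, 0], [0, 0, 0], [0, 0, 0]], hand=30, squeeze=80)

```text
clock: 5.65
position: [0.5343, 0.189, 0.0314]
ee_rot: [0.001, -0.69, 0.724, -0.001]
contact_force: [-1.6, -0.9, 5.1]
width: 0.0383
```

```bash
python3 -c "
from h import *
for i in range(4):
  s=manip.get_state(); print(s['clock'],s['position'],s['contact_force'],s['width'],s['qpos'])
snap('g2')
s=manip.get_state(); print(s['clock'],s['position'],s['contact_force'],s['width'],s['qpos'])
"
```

```text
5.65 [0.5343 0.189  0.0314] [-1.5599 -0.8871  5.0508] 0.03831734584420862 [ 0.2174  0.4677  1.8191 -0.0003  0.8531  1.8358]
5.65 [0.5343 0.189  0.0314] [-1.5599 -0.8871  5.0508] 0.03831734584420862 [ 0.2174  0.4677  1.8191 -0.0003  0.8531  1.8358]
5.65 [0.5343 0.189  0.0314] [-1.5599 -0.8871  5.0508] 0.03831734584420862 [ 0.2174  0.4677  1.8191 -0.0003  0.8531  1.8358]
5.65 [0.5343 0.189  0.0314] [-1.5599 -0.8871  5.0508] 0.03831734584420862 [ 0.2174  0.4677  1.8191 -0.0003  0.8531  1.8358]
5.7 [0.5343 0.189  0.0314] [-1.5433 -0.3801  5.409 ] 0.038430121612421195 [ 0.2174  0.4678  1.819  -0.0003  0.8532  1.8358]
```

View pics/g2.png

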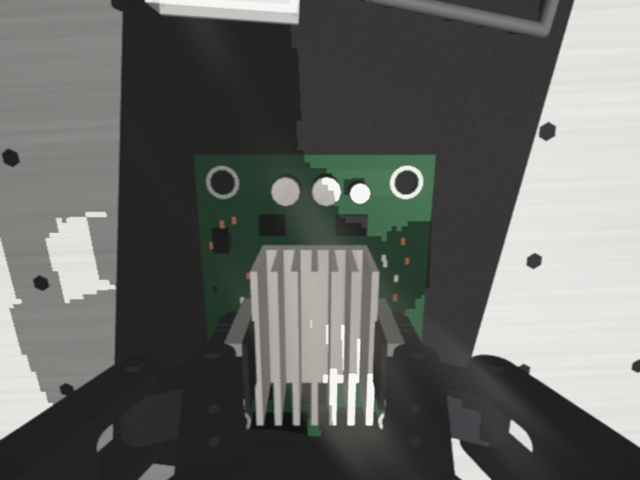

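Request:
send_rows(delta_pos=[[0, 0, -0.02], [0, 0, -0.05], [0, 0, -0.08], [0, 0, -0.08], [0, 0, -0.06]], angular=[[0, 0, 0], [0, 0, 0], [0, 0, 0], [0, 0, 0], [0, 0, 0]])

```text
clock: 6.12
position: [0.5341, 0.1891, 0.1487]
ee_rot: [0.001, -0.69, 0.724, -0.0]
contact_force: [0.9, -0.3, -1.8]
width: 0.0386
```

Request:
send_rows(delta_pos=[[0, 0, 0], [0, 0, 0], [0, 0, 0]], angular=[[0, 0, 0], [0, 0, 0], [0, 0, 0]])

```text
clock: 6.37
position: [0.5326, 0.1887, 0.1454]
ee_rot: [-0.001, -0.69, 0.724, 0.001]
contact_force: [0.4, -0.2, -1.9]
width: 0.0385
```

```bash
python3 -c "
from h import *
s=manip.get_state(); print(s['clock'],s['position'],s['contact_force'],s['width'])
snap('l1');snap('l1t','top');snap('l1s','scene')
s=manip.get_state(); print(s['clock'],s['position'],s['contact_force'],s['width'])
p,R=tool(); print(R.as_matrix())
"
```

```text
6.3667 [0.5326 0.1887 0.1454] [ 0.4452 -0.1686 -1.8941] 0.0385169414629986
6.5167 [0.5325 0.1886 0.1444] [-0.0413 -0.181  -2.1775] 0.03841061368275261
[[-0.0476 -0.9989 -0.0038]
 [-0.9989  0.0476 -0.0009]
 [ 0.0011  0.0037 -1.    ]]
```

View pics/l1.png

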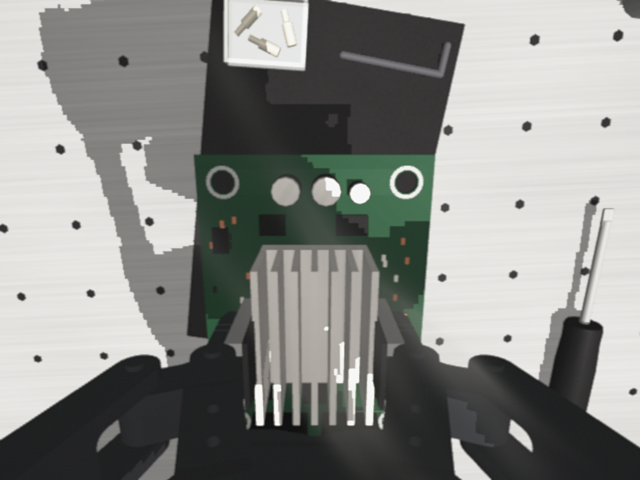

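View pics/l1s.png

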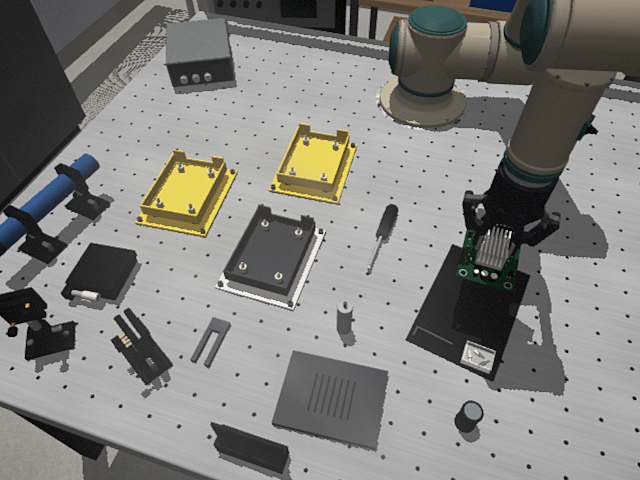

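```bash
python3 -c "
from h import *
grid('l1',[(222,182),(406,182),(222,182),(406,182)],'pics/hl.png')
"
```

```text
(no output)
```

View pics/hl.png

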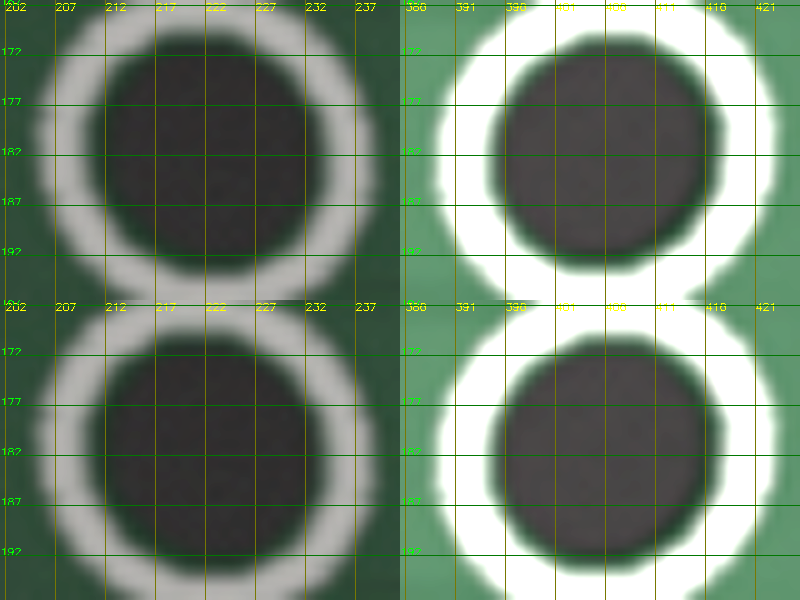

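```bash
python3 -c "
from h import *
p,R=tool(); o,M=wcam(); 
c=dict(cal('l1')); T=np.eye(4); T[:3,:3]=M.T; T[:3,3]=-M.T@o; c['camera_from_world']=T
for zt in (.0244,.0254,.0264,.0274):
    b=[onz(c,u,zt) for u in ((222.2,182.05),(406.2,182.0))]; d=b[1]-b[0]; m=(b[0]+b[1])/2
    yaw=np.arctan2(d[1],d[0]); ctr=m[:2]+.052*np.array([-np.sin(yaw),np.cos(yaw)])
    print(zt,b,np.linalg.norm(d),np.degrees(yaw),ctr)
"
```

```text
0.0244 [array([-0.0327, -0.0521,  0.0244]), array([ 0.0343, -0.0522,  0.0244])] 0.06698858943433766 -0.06928799261652101 [ 0.0009 -0.0002]
0.0254 [array([-0.0329, -0.052 ,  0.0254]), array([ 0.0345, -0.0521,  0.0254])] 0.06744097052061218 -0.06928799261651504 [ 0.0009 -0.0001]
0.0264 [array([-0.0331, -0.0519,  0.0264]), array([ 0.0348, -0.052 ,  0.0264])] 0.06789335160688671 -0.06928799261651498 [0.0009 0.0001]
0.0274 [array([-0.0334, -0.0518,  0.0274]), array([ 0.035 , -0.0519,  0.0274])] 0.06834573269316123 -0.06928799261652077 [0.0009 0.0002]
```

Request:
send_rows(delta_pos=[[0, 0, 0], [0.05, -0.01, 0], [0.09, -0.01, 0], [0.09, -0.01, 0], [0.09, -0.01, 0]], angular=[[0, 0, -0.543], [0, 0, 0], [0, 0, 0], [0, 0, 0], [0, 0, 0]])

```text
clock: 6.93
position: [0.5485, 0.0599, 0.1449]
ee_rot: [-0.001, -0.706, 0.708, 0.001]
contact_force: [-0.0, -0.1, -2.1]
width: 0.0387
```

Request:
send_rows(delta_pos=[[0.09, -0.01, 0], [0.09, -0.01, 0], [0.09, -0.01, 0], [0.09, -0.01, 0], [0.09, -0.01, 0]], angular=[[0, 0, 0], [0, 0, 0], [0, 0, 0], [0, 0, 0], [0, 0, 0]])

```text
clock: 7.35
position: [0.5677, -0.1208, 0.1449]
ee_rot: [-0.001, -0.706, 0.709, 0.001]
contact_force: [0.8, 0.1, -2.1]
width: 0.0381
```

Request:
send_rows(delta_pos=[[0.09, -0.01, 0], [0.057, -0.002, 0], [0, 0, 0], [0, 0, 0], [0, 0, 0]], angular=[[0, 0, 0], [0, 0, 0], [0, 0, 0], [0, 0, 0], [0, 0, 0]])

```text
clock: 7.77
position: [0.5722, -0.1773, 0.145]
ee_rot: [-0.0, -0.705, 0.709, 0.002]
contact_force: [-1.0, 0.0, -2.3]
width: 0.0387
```

```bash
cat >> h.py <<'E'
def rep():
    s=manip.get_state(); p,R=tool(); m=R.as_matrix(); print("t",s['clock'],"p",p,"F",s['contact_force'],"M",s["moment"],"yawoff",np.degrees(np.arctan2(m[1,0],m[0,0]))+90,"tilt(z)",m[:2,2],"w",s["width"])
E
python3 -c "
from h import *
rep(); snap('o1')"
```

```text
t 7.7667 p [ 0.5722 -0.1773  0.145 ] F [-1.0192  0.036  -2.3102] M [-0.0112  0.0028 -0.0589] yawoff -0.2692227758927004 tilt(z) [-0.0026  0.0019] w 0.03872231646426344
```

View pics/o1.png

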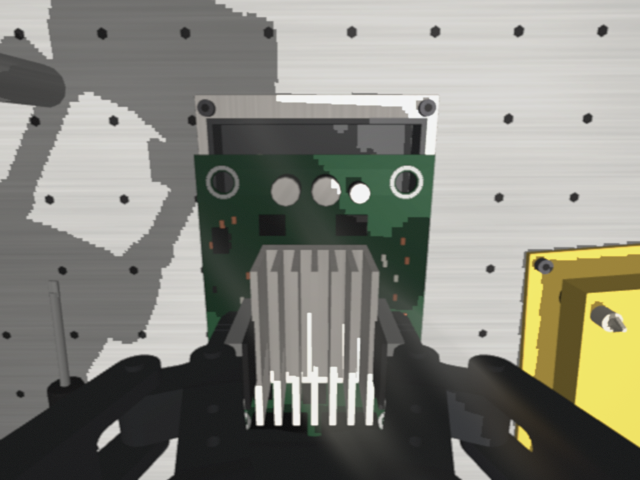

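Request:
send_rows(delta_pos=[[0.003, 0.001, 0.04], [0, 0, 0.05], [0, 0, 0.04], [0, 0, 0.02], [0, 0, 0]], angular=[[0, 0, 0], [0, 0, 0], [0, 0, 0], [0, 0, 0], [0, 0, 0]])

```text
clock: 8.23
position: [0.5711, -0.1773, 0.0842]
ee_rot: [-0.001, -0.706, 0.708, 0.002]
contact_force: [-0.4, 0.3, -2.0]
width: 0.0387
```

Request:
send_rows(delta_pos=[[0, 0, 0], [0, 0, 0], [0, 0, 0]], angular=[[0, 0, 0], [0, 0, 0], [0, 0, 0]])

```text
clock: 8.48
position: [0.5735, -0.1793, 0.0875]
ee_rot: [0.0, -0.706, 0.708, -0.001]
contact_force: [-0.8, 0.2, -2.0]
width: 0.0385
```

```bash
python3 -c "
from h import *
rep(); c,im=snap('o2'); snap('o2s','scene'); rep()
P=[[.6238,-.1456],[.6236,-.2135]]
for z in (.033,.044): print(z,proj(c,[q+[z] for q in P]))
a=cv2.resize(im[130:230,180:450],None,fx=2.9,fy=2.9,interpolation=cv2.INTER_CUBIC); cv2.imwrite('pics/o2z.png',a)
s=cv2.imread('pics/o2s.png'); cv2.imwrite('pics/o2sz.png',cv2.resize(s[160:320,200:350],None,fx=3.7,fy=3.7,interpolation=cv2.INTER_CUBIC))"
```

```text
t 8.4833 p [ 0.5735 -0.1793  0.0875] F [-0.8358  0.2164 -2.0072] M [-0.0154 -0.0091  0.0746] yawoff -0.2111161690997534 tilt(z) [ 0.0022 -0.001 ] w 0.03853518778210617
t 8.5833 p [ 0.5733 -0.1794  0.0873] F [ 0.3763 -0.1984 -2.5113] M [-0.0297 -0.0243 -0.0301] yawoff -0.22896747977583232 tilt(z) [ 0.0018 -0.0008] w 0.038426257855445164
0.033 [[234.6479 179.2824]
 [389.8166 179.2958]]
0.044 [[229.6155 181.9935]
 [394.6904 182.006 ]]
```

View pics/o2z.png

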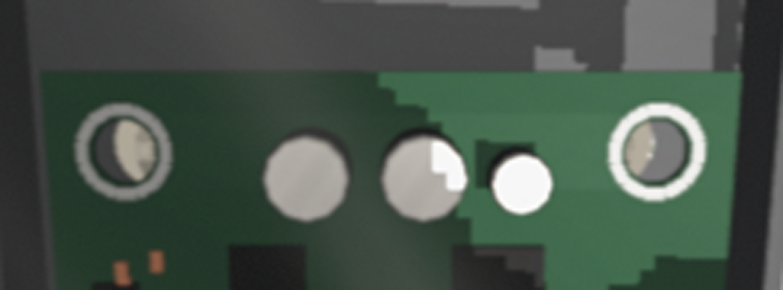

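View pics/o2sz.png

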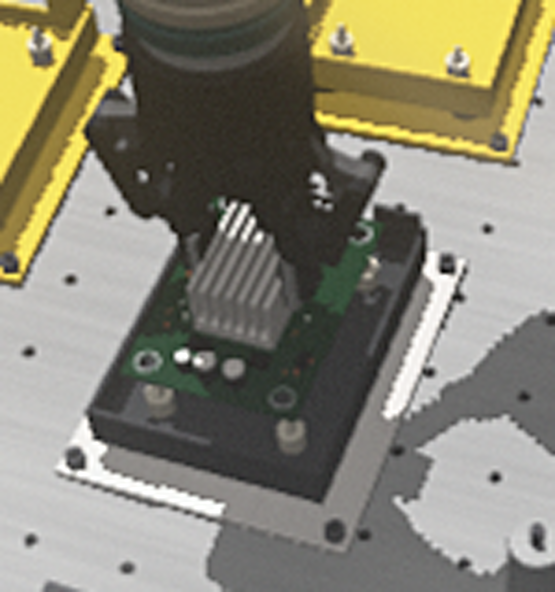

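Request:
send_rows(delta_pos=[[0, 0, 0]], angular=[[0, 0, 0]])

```text
clock: 8.67
position: [0.573, -0.1795, 0.0871]
ee_rot: [0.0, -0.706, 0.709, -0.001]
contact_force: [-0.2, 1.0, -2.0]
width: 0.0381
```

Request:
send_rows(delta_pos=[[0, 0, 0]], angular=[[0, 0, 0]])

```text
clock: 8.75
position: [0.5728, -0.1794, 0.0868]
ee_rot: [0.0, -0.706, 0.709, -0.0]
contact_force: [0.5, -0.1, -2.0]
width: 0.0386
```

Request:
send_rows(delta_pos=[[0, 0, 0], [0, 0, 0]], angular=[[0, 0, 0], [0, 0, 0]])

```text
clock: 8.92
position: [0.5726, -0.1793, 0.0864]
ee_rot: [-0.0, -0.706, 0.709, -0.0]
contact_force: [-0.4, 0.2, -2.2]
width: 0.0388
```

Request:
send_rows(delta_pos=[[0, 0, 0], [0, 0, 0], [0, 0, 0], [0, 0, 0], [0, 0, 0]], angular=[[0, 0, 0], [0, 0, 0], [0, 0, 0], [0, 0, 0], [0, 0, 0]])

```text
clock: 9.33
position: [0.5727, -0.1793, 0.0863]
ee_rot: [-0.0, -0.706, 0.709, -0.0]
contact_force: [0.3, -0.3, -2.1]
width: 0.0391
```

```bash
python3 -c "
from h import *
rep(); c,im=snap('o3'); rep()
P=[[.6238,-.1456],[.6236,-.2135]]
for z in (.033,.044): print(z,proj(c,[q+[z] for q in P]))
"
```

```text
t 9.3333 p [ 0.5727 -0.1793  0.0863] F [ 0.2806 -0.3266 -2.0691] M [-0.003  -0.0086 -0.0355] yawoff -0.2362283745203939 tilt(z) [ 0.     -0.0001] w 0.039067365685155765
t 9.3833 p [ 0.5727 -0.1793  0.0863] F [-0.0132  0.1142 -1.9244] M [ 0.0109 -0.0296 -0.0537] yawoff -0.2351467007710255 tilt(z) [ 0.     -0.0001] w 0.038610072663704975
0.033 [[234.1611 177.2565]
 [390.75   177.2158]]
0.044 [[229.0264 179.9251]
 [395.7028 179.8811]]
```

Request:
send_rows(delta_pos=[[-0.002, 0.0023, 0], [0, 0, 0], [0, 0, 0], [0, 0, 0], [0, 0, 0]], angular=[[0, 0, 0], [0, 0, 0], [0, 0, 0], [0, 0, 0], [0, 0, 0]])

```text
clock: 9.8
position: [0.5717, -0.1784, 0.0863]
ee_rot: [-0.0, -0.706, 0.709, -0.0]
contact_force: [-0.2, 0.4, -1.7]
width: 0.0385
```

Request:
send_rows(delta_pos=[[0, 0, 0], [0, 0, 0]], angular=[[0, 0, 0], [0, 0, 0]])

```text
clock: 9.97
position: [0.5718, -0.1784, 0.0863]
ee_rot: [-0.0, -0.706, 0.709, -0.0]
contact_force: [1.1, -0.4, -2.4]
width: 0.0386
```

```bash
python3 -c "
from h import *
rep(); c,im=snap('o4'); rep(); snap('o4s','scene'); p,R=tool()
S=[[.6238,-.1456],[.6236,-.2135]]
H=[p+R.apply(h) for h in ([-.0332,-.0519,.0266],[.0348,-.052,.0266])]; print(H)
k=cv2.resize(im[150:215,190:440],None,fx=3.2*1,fy=3.2,interpolation=cv2.INTER_CUBIC)
for z in (.033,.044):
  a=proj(c,[q+[z] for q in S]); b=proj(c,[[h[0],h[1],z] for h in H]); print(z,a,b)
k=[cv2.resize(im[160:205,u:u+55],None,fx=7.2,fy=7.2,interpolation=cv2.INTER_CUBIC) for u in (195,378)]
for i,u in enumerate((195,378)):
  for z,col in ((.033,(0,0,255)),(.044,(255,0,0))):
    a=proj(c,[S[i]+[z]])[0]; q=((a-[u,160]+.5)*7.2).astype(int); cv2.drawMarker(k[i],tuple(int(v) for v in q),col,0,14,1)
cv2.imwrite('pics/o4z.png',np.hstack(k))
"
```

```text
t 9.9667 p [ 0.5718 -0.1784  0.0863] F [ 1.1284 -0.3705 -2.4378] M [-0.0495  0.0165 -0.0496] yawoff -0.23496147673978385 tilt(z) [ 0.     -0.0001] w 0.038621716753355365
t 10.0167 p [ 0.5717 -0.1784  0.0863] F [-0.3518  0.5167 -2.0485] M [ 0.1364 -0.0131 -0.0079] yawoff -0.2382195725687808 tilt(z) [ 0.     -0.0001] w 0.038189213836946616
[array([ 0.6238, -0.1455,  0.0597]), array([ 0.6236, -0.2135,  0.0597])]
0.033 [[235.8873 175.1771]
 [392.6471 175.1368]] [[235.5434 175.2109]
 [392.5323 175.1278]]
0.044 [[230.859  177.7121]
 [397.7292 177.6686]] [[230.4931 177.7481]
 [397.6071 177.6591]]
```

View pics/o4z.png

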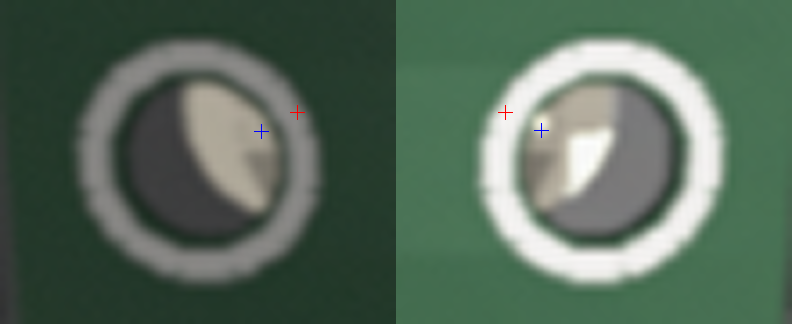

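Request:
send_rows(delta_pos=[[0, 0, 0.008], [0, 0, 0.008], [0, 0, 0.008], [0, 0, 0.008], [0, 0, 0.008]], angular=[[0, 0, 0], [0, 0, 0], [0, 0, 0], [0, 0, 0], [0, 0, 0]])

```text
clock: 10.48
position: [0.5716, -0.1784, 0.0698]
ee_rot: [-0.0, -0.706, 0.709, 0.0]
contact_force: [-0.4, 0.3, -1.7]
width: 0.0388
```

Request:
send_rows(delta_pos=[[0, 0, 0], [0, 0, 0], [0, 0, 0], [0, 0, 0], [0, 0, 0]], angular=[[0, 0, 0], [0, 0, 0], [0, 0, 0], [0, 0, 0], [0, 0, 0]])

```text
clock: 10.9
position: [0.5719, -0.1785, 0.0705]
ee_rot: [0.0, -0.706, 0.709, -0.0]
contact_force: [0.5, 0.8, -2.0]
width: 0.0388
```

```bash
python3 -c "
from h import *
rep(); c,im=snap('o5'); snap('o5s','scene')
s=cv2.imread('pics/o5s.png'); s=cv2.resize(s[190:320,200:350],None,fx=2.7,fy=2.7,interpolation=cv2.INTER_CUBIC)
k=cv2.resize(im[140:240,180:450],None,fx=1.4,fy=3.51,interpolation=cv2.INTER_CUBIC)
cv2.imwrite('pics/o5z.png',np.hstack([s,k[:351]]))
"
```

```text
t 10.9 p [ 0.5719 -0.1785  0.0705] F [ 0.5477  0.7537 -1.9594] M [-0.0029 -0.0421 -0.0525] yawoff -0.233494101630356 tilt(z) [ 0.0004 -0.0003] w 0.03876354242986074
```

View pics/o5z.png

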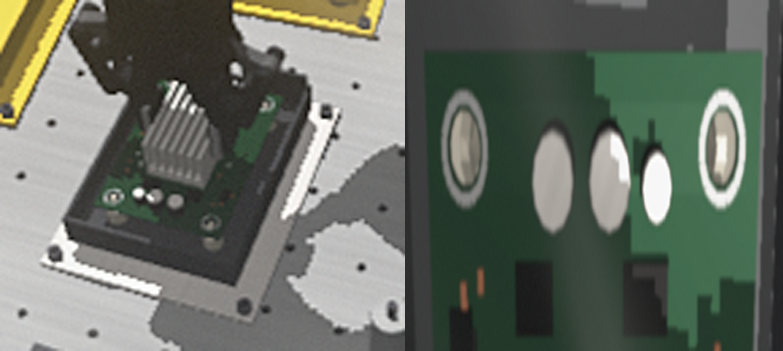

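Request:
send_rows(delta_pos=[[0, 0, 0.0025], [0, 0, 0.0025], [0, 0, 0.0025], [0, 0, 0], [0, 0, 0]], angular=[[0, 0, 0], [0, 0, 0], [0, 0, 0], [0, 0, 0], [0, 0, 0]])

```text
clock: 11.42
position: [0.5717, -0.1784, 0.0672]
ee_rot: [-0.0, -0.706, 0.709, 0.0]
contact_force: [0.5, 0.7, -1.9]
width: 0.0387
```

Request:
send_rows(delta_pos=[[0, 0, 0.0025], [0, 0, 0], [0, 0, 0.0025], [0, 0, 0], [0, 0, 0]], angular=[[0, 0, 0], [0, 0, 0], [0, 0, 0], [0, 0, 0], [0, 0, 0]])

```text
clock: 11.83
position: [0.5718, -0.1785, 0.0656]
ee_rot: [0.0, -0.706, 0.709, -0.0]
contact_force: [-0.1, 0.1, 0.6]
width: 0.0382
```

```bash
python3 -c "
from h import *
rep()"
```

```text
t 11.8333 p [ 0.5718 -0.1785  0.0656] F [-0.1143  0.0541  0.5979] M [0.1005 0.0825 0.0098] yawoff -0.23642702363696344 tilt(z) [ 0.0004 -0.0003] w 0.038216837283469175
```

Request:
send_rows(delta_pos=[[0, 0, 0.0025], [0, 0, 0], [0, 0, 0.0025], [0, 0, 0], [0, 0, 0]], angular=[[0, 0, 0], [0, 0, 0], [0, 0, 0], [0, 0, 0], [0, 0, 0]])

```text
clock: 12.25
position: [0.572, -0.1785, 0.064]
ee_rot: [0.0, -0.706, 0.709, -0.0]
contact_force: [-1.0, 0.6, 5.3]
width: 0.0388
```

```bash
python3 -c "
from h import *
rep()"
```

```text
t 12.25 p [ 0.572  -0.1785  0.064 ] F [-1.0267  0.6002  5.255 ] M [0.1268 0.1864 0.0093] yawoff -0.23619520445208764 tilt(z) [ 0.0008 -0.0004] w 0.03878539455038641
```

Request:
send_rows(delta_pos=[[0, 0, 0.0025], [0, 0, 0], [0, 0, 0.0025], [0, 0, 0], [0, 0, 0]], angular=[[0, 0, 0], [0, 0, 0], [0, 0, 0], [0, 0, 0], [0, 0, 0]])

```text
clock: 12.67
position: [0.5721, -0.1785, 0.0626]
ee_rot: [0.0, -0.706, 0.709, -0.001]
contact_force: [-1.2, 1.3, 9.2]
width: 0.0387
```

Request:
send_rows(delta_pos=[[0, 0, 0.0025], [0, 0, 0], [0, 0, 0]], angular=[[0, 0, 0], [0, 0, 0], [0, 0, 0]])

```text
clock: 12.92
position: [0.5722, -0.1785, 0.062]
ee_rot: [0.0, -0.706, 0.709, -0.001]
contact_force: [-2.2, 1.3, 10.4]
width: 0.0383
```

```bash
python3 -c "
from h import *
rep()"
```

```text
t 12.9167 p [ 0.5722 -0.1785  0.062 ] F [-2.1704  1.2587 10.3619] M [0.2688 0.505  0.0304] yawoff -0.24051945967269717 tilt(z) [ 0.0015 -0.0006] w 0.038268448833279976
```

Request:
send_rows(delta_pos=[[0, 0, 0.0025], [0, 0, 0], [0, 0, 0], [0, 0, 0]], angular=[[0, 0, 0], [0, 0, 0], [0, 0, 0], [0, 0, 0]])

```text
clock: 13.25
position: [0.5722, -0.1784, 0.0611]
ee_rot: [0.0, -0.706, 0.709, -0.001]
contact_force: [-2.0, 1.2, 5.7]
width: 0.0387
```

Request:
send_rows(delta_pos=[[0, 0, 0.0025], [0, 0, 0], [0, 0, 0], [0, 0, 0]], angular=[[0, 0, 0], [0, 0, 0], [0, 0, 0], [0, 0, 0]])

```text
clock: 13.58
position: [0.5721, -0.1785, 0.0592]
ee_rot: [0.0, -0.706, 0.709, -0.001]
contact_force: [-1.6, 0.8, 7.2]
width: 0.0387
```

```bash
python3 -c "
from h import *
rep()"
```

```text
t 13.5833 p [ 0.5721 -0.1785  0.0592] F [-1.6187  0.8298  7.1929] M [ 0.1817  0.1708 -0.0031] yawoff -0.24020012427466497 tilt(z) [ 0.0012 -0.0003] w 0.038656352987080686
```

```bash
python3 -c "
from h import *
c,im=snap('p1'); snap('p1s','scene')
s=cv2.imread('pics/p1s.png'); s=cv2.resize(s[190:320,200:350],None,fx=2.7,fy=2.7,interpolation=cv2.INTER_CUBIC)
k=cv2.resize(im[140:240,180:450],None,fx=1.4,fy=3.51,interpolation=cv2.INTER_CUBIC)
cv2.imwrite('pics/p1z.png',np.hstack([s,k[:351]]))
"
```

```text
(no output)
```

View pics/p1.png

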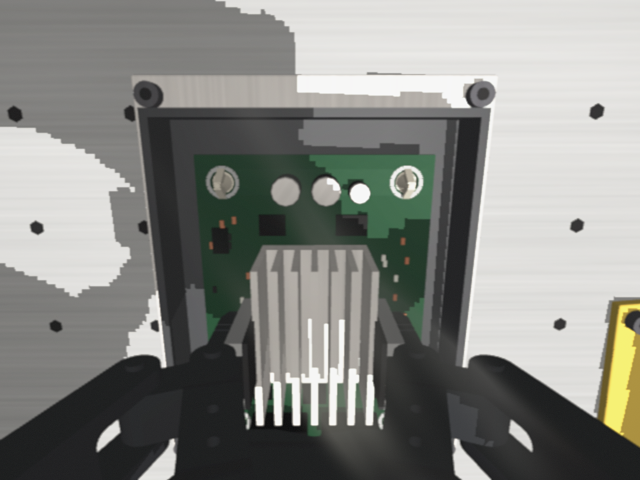

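View pics/p1z.png

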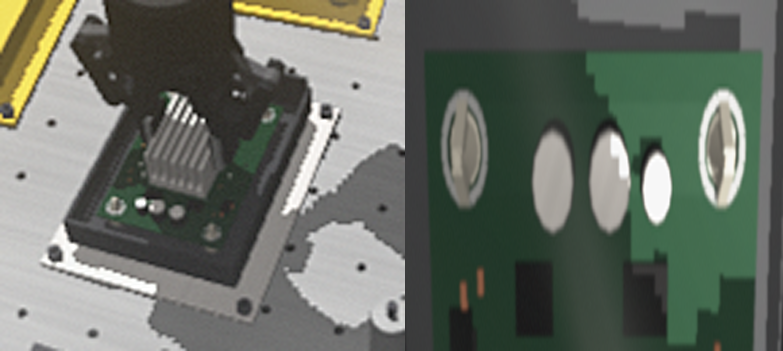

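Request:
send_rows(delta_pos=[[0, 0, 0.0025], [0, 0, 0], [0, 0, 0], [0, 0, 0]], angular=[[0, 0, 0], [0, 0, 0], [0, 0, 0], [0, 0, 0]])

```text
clock: 14.02
position: [0.5721, -0.1784, 0.0586]
ee_rot: [0.0, -0.706, 0.709, -0.001]
contact_force: [-2.2, 2.0, 10.2]
width: 0.0388
```

```bash
python3 -c "
from h import *
rep()"
```

```text
t 14.0167 p [ 0.5721 -0.1784  0.0586] F [-2.2256  1.9799 10.2424] M [0.2757 0.2679 0.0166] yawoff -0.23566317632717926 tilt(z) [ 0.0013 -0.0004] w 0.03884040228877237
```

Request:
send_rows(delta_pos=[[0, 0, 0.0025], [0, 0, 0], [0, 0, 0], [0, 0, 0]], angular=[[0, 0, 0], [0, 0, 0], [0, 0, 0], [0, 0, 0]])

```text
clock: 14.35
position: [0.5721, -0.1785, 0.058]
ee_rot: [0.0, -0.706, 0.709, -0.001]
contact_force: [-2.5, 1.8, 11.4]
width: 0.0385
```

```bash
python3 -c "
from h import *
rep()"
```

```text
t 14.35 p [ 0.5721 -0.1785  0.058 ] F [-2.4948  1.7563 11.4172] M [ 0.334   0.4165 -0.028 ] yawoff -0.2375112927288825 tilt(z) [ 0.0015 -0.0005] w 0.03854885904240336
```

Request:
send_rows(delta_pos=[[0, 0, 0.0025], [0, 0, 0], [0, 0, 0.0025], [0, 0, 0], [0, 0, 0]], angular=[[0, 0, 0], [0, 0, 0], [0, 0, 0], [0, 0, 0], [0, 0, 0]])

```text
clock: 14.77
position: [0.5722, -0.1785, 0.0568]
ee_rot: [0.0, -0.706, 0.709, -0.001]
contact_force: [-3.6, 2.1, 15.8]
width: 0.0388
```

```bash
python3 -c "
from h import *
rep()"
```

```text
t 14.7667 p [ 0.5722 -0.1785  0.0568] F [-3.6028  2.0553 15.786 ] M [0.4133 0.6514 0.0122] yawoff -0.2381303132114283 tilt(z) [ 0.0018 -0.0006] w 0.038795551555132396
```

Request:
send_rows(delta_pos=[[0, 0, -0.0025], [0, 0, -0.0025], [0, 0, -0.0025], [0, 0, 0], [0, 0, 0]], angular=[[0, 0, 0], [0, 0, 0], [0, 0, 0], [0, 0, 0], [0, 0, 0]])

```text
clock: 15.18
position: [0.5721, -0.1784, 0.0587]
ee_rot: [0.0, -0.706, 0.709, -0.001]
contact_force: [-2.1, 1.0, 8.4]
width: 0.0388
```

Request:
send_rows(delta_pos=[[0, 0, -0.0025], [0, 0, 0], [0, 0, -0.0025], [0, 0, 0], [0, 0, 0]], angular=[[0, 0, 0], [0, 0, 0], [0, 0, 0], [0, 0, 0], [0, 0, 0]])

```text
clock: 15.6
position: [0.5721, -0.1785, 0.0597]
ee_rot: [0.0, -0.706, 0.709, -0.0]
contact_force: [-0.1, 0.4, 5.3]
width: 0.0384
```

```bash
python3 -c "
from h import *
rep()"
```

```text
t 15.6 p [ 0.5721 -0.1785  0.0597] F [-0.1383  0.4263  5.2676] M [0.1735 0.0715 0.0571] yawoff -0.23856499074996407 tilt(z) [ 0.001  -0.0003] w 0.03840196522683769
```

Request:
send_rows(delta_pos=[[0, 0, -0.0025], [0, 0, 0], [0, 0, 0], [0, 0, 0], [0, 0, 0]], angular=[[0, 0, 0], [0, 0, 0], [0, 0, 0], [0, 0, 0], [0, 0, 0]])

```text
clock: 16.02
position: [0.5721, -0.1785, 0.0603]
ee_rot: [0.0, -0.706, 0.709, -0.0]
contact_force: [1.7, 1.7, 3.5]
width: 0.0386
```

Request:
send_rows(delta_pos=[[0, 0, 0], [0, 0, 0], [0, 0, 0], [0, 0, 0], [0, 0, 0]], angular=[[0, 0, 0], [0, 0, 0], [0, 0, 0], [0, 0, 0], [0, 0, 0]], hand=60, squeeze=20)

```text
clock: 16.43
position: [0.5714, -0.1784, 0.06]
ee_rot: [-0.0, -0.706, 0.709, 0.0]
contact_force: [-0.1, -0.1, -0.7]
width: 0.06
```

```bash
python3 -c "
from h import *
rep(); snap('r1')"
```

```text
t 16.4333 p [ 0.5714 -0.1784  0.06  ] F [-0.1177 -0.0642 -0.7344] M [ 0.0722 -0.019  -0.0239] yawoff -0.2365001947590315 tilt(z) [-0.0008  0.0001] w 0.05996828364212671
```

View pics/r1.png

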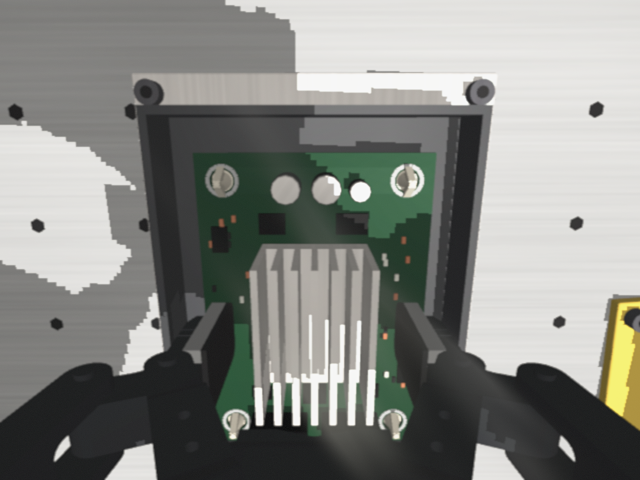

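Request:
send_rows(delta_pos=[[0, 0, -0.02], [0, 0, -0.05], [0, 0, -0.08], [0, 0, -0.09], [0, 0, -0.09]], angular=[[0, 0, 0], [0, 0, 0], [0, 0, 0], [0, 0, 0], [0, 0, 0]])

```text
clock: 16.9
position: [0.5712, -0.1782, 0.1939]
ee_rot: [-0.0, -0.706, 0.709, 0.0]
contact_force: [0.0, -0.7, -0.7]
width: 0.0603
```

Request:
send_rows(delta_pos=[[-0.07, 0, -0.05], [-0.05, 0, -0.05], [0, 0, 0], [0, 0, 0], [0, 0, 0]], angular=[[0, 0, 0], [0, 0, 0], [0, 0, 0], [0, 0, 0], [0, 0, 0]])

```text
clock: 17.32
position: [0.5715, -0.1307, 0.232]
ee_rot: [-0.0, -0.706, 0.708, -0.0]
contact_force: [-0.4, 0.0, -0.1]
width: 0.0601
```

Request:
send_rows(delta_pos=[[0, 0, 0], [0, 0, 0], [0, 0, 0], [0, 0, 0]], angular=[[0, 0, 0], [0, 0, 0], [0, 0, 0], [0, 0, 0]])

```text
clock: 17.65
position: [0.5717, -0.1309, 0.2314]
ee_rot: [-0.0, -0.705, 0.709, 0.001]
contact_force: [0.3, -0.8, 0.3]
width: 0.06
```

```bash
python3 -c "
from h import *
rep(); snap('v1'); snap('v1s','scene'); snap('v1t','top')"
```

```text
t 17.65 p [ 0.5717 -0.1309  0.2314] F [ 0.3433 -0.8185  0.2703] M [-0.0241 -0.0342 -0.0031] yawoff -0.28028201182110024 tilt(z) [-0.0016  0.0004] w 0.059971252310802504
```

Request:
send_rows(delta_pos=[[0.08, 0, 0], [0.08, 0, 0], [0.08, 0, 0], [0, 0, 0], [0, 0, 0]], angular=[[0, 0, 0], [0, 0, 0], [0, 0, 0], [0, 0, 0], [0, 0, 0]])

```text
clock: 18.22
position: [0.5714, -0.228, 0.2319]
ee_rot: [-0.0, -0.705, 0.71, 0.0]
contact_force: [0.4, 0.2, 0.4]
width: 0.0598
```

Request:
send_rows(delta_pos=[[0, 0, 0], [0, 0, 0], [0, 0, 0], [0, 0, 0]], angular=[[0, 0, 0], [0, 0, 0], [0, 0, 0], [0, 0, 0]])

```text
clock: 18.55
position: [0.5716, -0.2254, 0.2325]
ee_rot: [0.0, -0.706, 0.708, -0.0]
contact_force: [-0.2, 0.3, -1.1]
width: 0.06
```

```bash
python3 -c "
from h import *
rep(); snap('v2')"
```

```text
t 18.55 p [ 0.5716 -0.2254  0.2325] F [-0.2382  0.2844 -1.0507] M [0.011  0.0507 0.0296] yawoff -0.15826194398286475 tilt(z) [0.0001 0.0001] w 0.05995228608029907
```

View pics/v1.png

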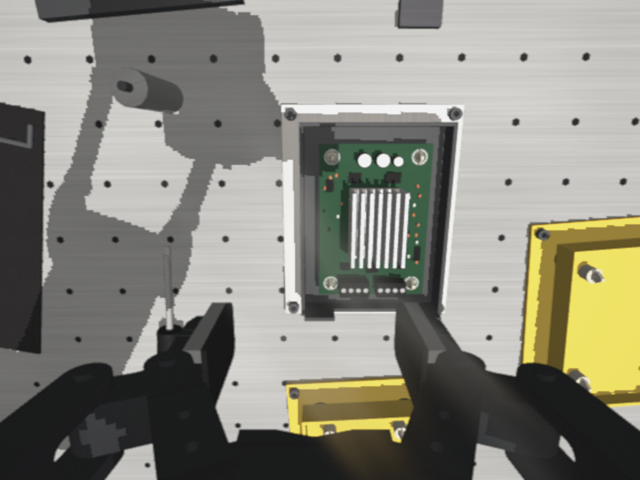

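View pics/v2.png

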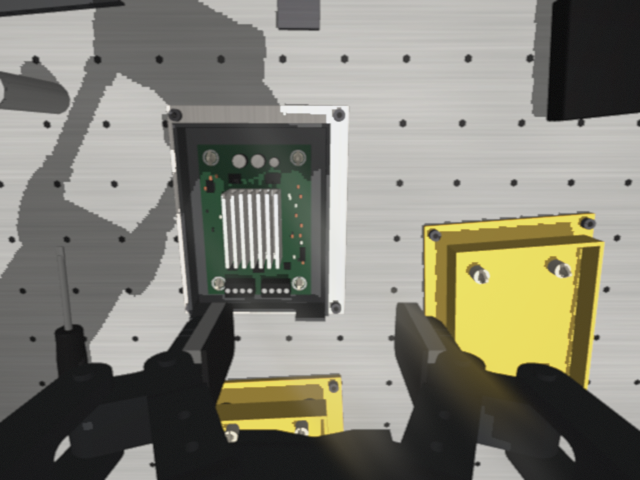

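View pics/v1s.png

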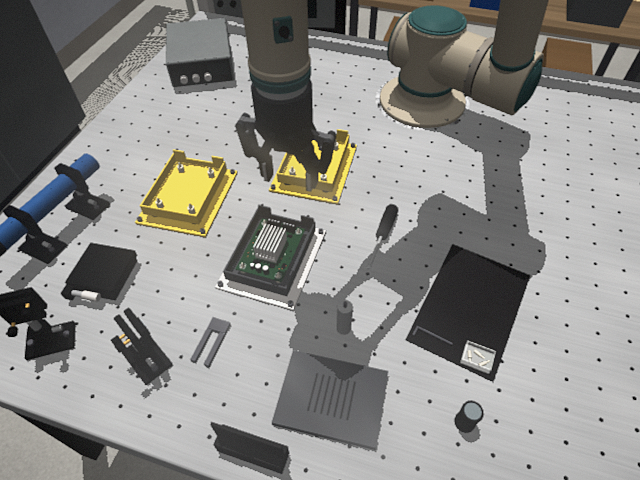

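Board seated, everything else in place. Checking the four rings' heights by triangulation from these two views.

```bash
python3 -c "
from h import *
grid('v1',[(332,157),(420,157),(331,284),(412,284)],'pics/w1.png')
grid('v2',[(210,158),(298,158),(219,284),(299,284)],'pics/w2.png')
"
```

```text
(no output)
```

View pics/w1.png

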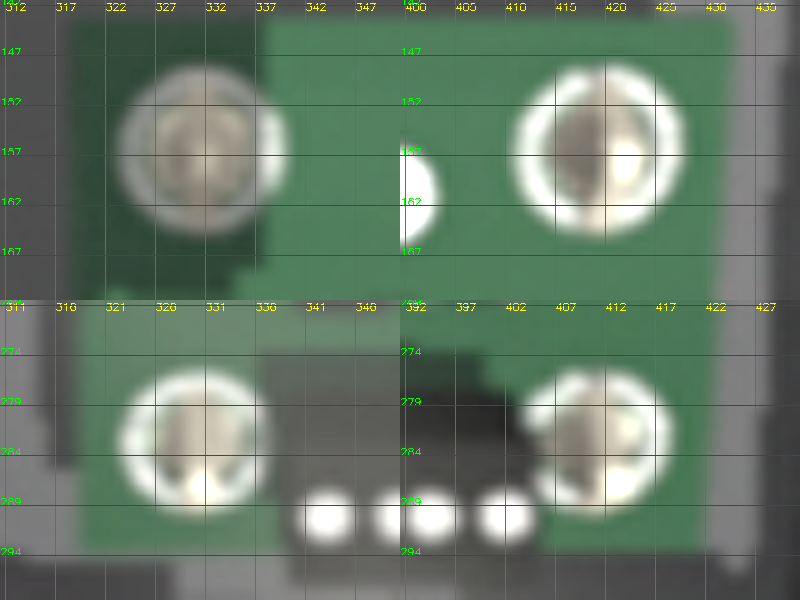

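View pics/w2.png

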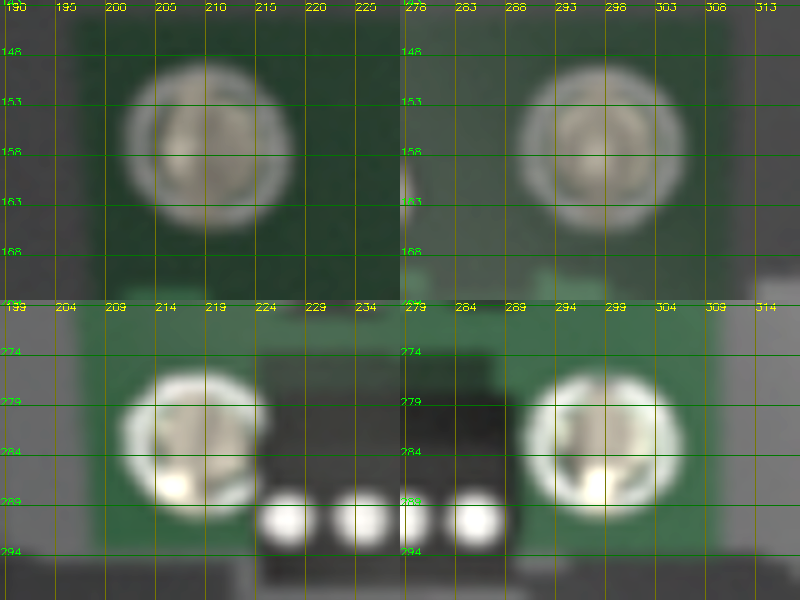

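```bash
python3 -c "
from h import *
A=[(331.85,156.5),(419.4,156.6),(330.3,282.75),(411.0,282.75)]
B=[(210.25,157.4),(297.75,157.6),(218.45,283.15),(298.8,283.05)]
S=np.array([[.6238,-.1456,.0331],[.6236,-.2135,.0331],[.5198,-.1452,.0331],[.5196,-.2132,.0331]])
Q=np.array([tri([(cal('v1'),a),(cal('v2'),b)]) for a,b in zip(A,B)]); print((Q-[0,0,.0016]-S)*1000)
print(((Q-[0,0,.0016]-S)*1000).mean(0))
"
```

```text
[[ 0.3149 -0.101   0.279 ]
 [ 0.1666 -0.1417 -0.5091]
 [ 0.3354 -0.031   0.1051]
 [ 0.4828 -0.0487  0.3865]]
[ 0.3249 -0.0806  0.0654]
```

```bash
python3 -c "
from h import *
print(manip.sign_off()); rep()"
```

```text
the job is handed in; nothing more can be done
None
the job is handed in; nothing more can be done
```

The board is snapped onto all four standoffs in the grey case, with its terminal blocks at the front-panel notch. I let go, backed the gripper clear and handed the job in after about 18.6 s. Sign-off gave no verdict.

- **Fit:** I gripped the board by its heat sink and laid it over the noses, then pressed in steps of about 1 mm. The total load reached about 12 N before the force dropped, as it should when the standoffs click. After that the force rose again at about the stiffness of the feet, so the board was bearing on the shoulders.
- **Load and level:** I stopped at about 18 N, which is roughly 4.5 mm of sink by the feet's stiffness. The tool's tilt stayed under 0.2 degrees at every reading while I pressed.
- **Position after release:** Measured from two wrist views, all four holes were within about 0.5 mm sideways of their standoffs. Heights above the shoulders came out at +0.3, -0.5, +0.1 and +0.4 mm, averaging +0.1 mm. The scatter is my pixel-reading error, nearly as large as the 0.7 mm limit, so the flushness of each corner rests partly on the force curve.
- **Other things in view:** All four noses showed through their holes. By eye in the last scene picture, nothing else on the table had moved; I did not measure this.
- **A check that disagreed:** The overhead camera put the standoffs about 2.5 mm off the wrist views, about what its calibration allows. I used the wrist views throughout.

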